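# Set the torque sleeve in the cabinet drawer to 6

### The job

Pull the drawer of the small grey bench cabinet open to its stop, turn the knurled scale sleeve standing in it until its red pointer clicks in at the number 6, and then push the drawer fully home again. Leave the other things on the bench where they are.

Things in the scene. Friction and masses are not known exactly. Their poses are not given: they have to be found in the camera images.
- tool_cabinet: grey sheet-steel cabinet fixed on the bench, 205 deep (x) x 200 wide (y) x 115 high mm, with one blue-fronted drawer. Origin: centre of its underside. Its own x axis points from its front to its back, so the drawer faces and opens along its -x. The front face lies 102 mm in front of the origin. It does not move when pulled. Keep above 0.35 m over the punch post at the bench's front right.
- drawer (a joint): how far the drawer is pulled out, m: 0 fully home, 0.180 at its open stop. It stays where it is left; it takes about 3 N to slide, plus light damping. The drawer's blue front is 92 mm high (z 12 to 104 mm above the bench); its side and back walls are only 42 mm above the bench.
- drawer_handle (a point): middle of the aluminium bar handle on the drawer front, a round bar 11 mm thick, 110 mm long, level and across the drawer (along the cabinet's y), 35 mm in front of the drawer front and 85 mm above the bench. Moves with the drawer; same axes as the cabinet.
- sleeve (a joint): angle of the scale sleeve, rad: number n is at 0.4189 x n (24 degrees a number), n = 0 to 9 with stops at both ends; 6 is at 2.513. It grows when the sleeve is turned clockwise seen from above. It clicks: well within half a step of a number, the sleeve springs to that number when released; between numbers it resists with roughly 0.1 N m.
- sleeve_grip (a point): axis of the scale sleeve at grip height, 72 mm above the bench. Knurled steel cylinder, diameter 40 mm, top 90 mm above the bench, skirt of 58 mm at its foot (skirt top 49 mm above the bench). It turns but cannot be lifted. Stands mid-width in the drawer, 116 mm behind the handle bar, 78 mm behind the front's inner side. The point's x axis points along the red pointer on its top.
- number_plate (a point): centre, on the sleeve's axis, of the fixed black number plate round the sleeve's foot: 100 mm in diameter, top (this point) 45 mm above the bench, white numbers 0 to 9 running clockwise, 40 mm from the axis. Axes as the cabinet's. Seen from above, number 0 lies 108 degrees anticlockwise from the cabinet's +x, number 6 lies 36 degrees clockwise from it. Moves with the drawer.
- oil_can: green oil can with a thin spout, bystander, 66 mm wide, 175 mm high, origin at the centre of its underside
- tape_roll: yellow tape roll lying flat, bystander, 93 mm wide, 24 mm high, origin at the centre of its underside
- bolt: bare steel bolt lying on the bench, bystander, 38 x 58 x 25 mm, origin at the centre of its underside

How it is judged:
By the outcome, as a careful person would: the job done as asked, in the order asked, and still so for the second after the job is handed in, with the robot touching nothing.
It also fails if it takes over 72 s, if anything falls off the work surface, if the arm or the gripper's body presses on something with over 40 N, if the wrist force passes 120 N, or if a joint passes its speed limit or range.

### The arm

A 6-joint arm with a two-finger parallel gripper is mounted at the origin on a cart in front of the work surface, level with it; the furniture and walls round the work are solid. World frame = base frame: x ahead of the robot, y to its left, z up, the work surface at z = 0. Lengths are in m, angles in rad, forces in N, time in s.
With the tool pointing down it reaches from about 0.3 to 0.75 m from the base axis. Payload 8.5 kg.
Tool frame: the origin (TCP) lies at the centre of the arm's flange, where the gripper is bolted on; the fingertips stand 173 mm ahead of it and the grasp point (between the pads) lies pinch_z ahead of it (pinch_z is the distance from the TCP to the grasp point, in m); z points along the fingers, y is the line along which they close (so a half turn about z gives the same grasp; the last joint's range is limited). The gripper opens to 85 mm and grips with 20 to 120 N. Pads are 22 mm wide; open, the fingers measure 114 mm over their backs; the gripper's body (76 mm by 85 mm) begins 54 mm behind the grasp point. The pads swing forward as they close: fully open they stand 13 mm farther back than shut.
Start: joints at [-1.437, 0.381, 1.297, -0, 1.464, -0.215], TCP at [0.188, -0.517, 0.405] pointing down, gripper open.
Joint ranges: [-3.11, 3.11], [-0.89, 2.33], [0.22, 2.48], [-1.42, 4.56], [0.17, 2.85], [-2.88, 2.88]. Speed limits (rad/s): [2.39, 2.39, 3.14, 3.14, 3.14, 3.14].

### API

Orientations are given as a 3x3 rotation matrix whose columns are the frame's x, y, z axes.
In Python, from bench import get_state, read_camera, camera_info, close_job, pinch_z gives the robot as it stands.
- The arm moves only by the tool servo_tool, never from a script. Its arguments are lists of equal length, an entry for each row: "travel": the shift along the world's x, y, z normalised to -1 to 1, where 1 is 0.2 m, a list of three; "twist": the turn about the world's z normalised to -1 to 1, where 1 is pi/2 rad. A call has 1 to 10 rows; each row is the pose to reach, as a shift and turn from the pose commanded when the call began; what a row does not reach only later rows make up. A row lasts 1/8 s, in which the tool goes at most 62.5 mm and 10.7 degrees, less where a joint would pass 70% of its speed; a pose out of reach is approached as far as the arm can. A call with a number of a shift or a turn outside -1 to 1 is refused whole. A call with a gripper value outside its range is refused whole. "grip" is the closure, from -1 (fully open) to 1 (shut), so that 0 is half open, set as the call begins (left out, the last holds). The fingers move at their own pace and stop on an object; "force" is the grip in N (left out, the last holds). Time passes only in rows, so rows that repeat a pose let the fingers close. It gives the time, the measured TCP pose, the force, the opening and the grip force at its end, in the units of the state.
- get_state(): the state, without advancing time (a new reading comes with each control period).
- read_camera(name): name is "side" or "top" or "wrist"; returns the picture (384x512x3 uint8, red, green, blue); there is no depth.
- camera_info(name): a dict with "K" (3x3 intrinsics, pixels), "k1" (the pictures are not rectified: a ray, as slopes to the right and down, at radius r is drawn at 1 + k1 r^2 times it, then the intrinsics apply), "rvec" (rotation vector, rad) and "tvec" (3), from world to camera coordinates, as OpenCV has them. Camera axes: x right, y down, z forward; pixel columns grow to the right and rows downward; lengths in m; the calibration is good to about 2 mm. A picture is of the moment at which its call begins: read the wrist's pose just before it. camera_info takes no time and is no camera call; for the wrist camera it gives the pose at the moment of the call.
- close_job(): hands the job in; it is judged then, once.
The state is a dict: "time_s": time; "joints": joint angles; "dq": joint speeds; "effort": joint torques, N m; "tool_pos": TCP position; "tcp_rot": TCP orientation; "contact_force": force on the tool from outside, world axes, zero at the start; "moment": the same for the moment, N m; "finger_gap": finger opening in m; "gripper_force": force on a finger pad.
Only numpy, scipy, OpenCV 4.12 (cv2) and the standard library are available. Lean on these libraries where they do the work, as an engineer would, in place of code of your own. Each camera call takes 0.05 s, during which the arm holds its last target. There are 200 camera calls.

## Working session

There is one attempt and no reset: what is moved stays moved. The work goes in short steps, Python scripts to look and compute and a tool call to move; the robot and the scene stay as the last step left them, time stands still between calls to the robot, and variables do not carry over. Pictures are saved under pics/ and viewed, at most 10 in all, crops included, and the job is handed in when it is done.

Besides the shell and the picture viewer there is one more tool, called as name(argument=value, ...) on one line, values as JSON. servo_tool: Moves the arm, as the interface text tells. Scaled input: -1 to 1 covers 0.2 m each way for a shift and pi/2 rad each way for a turn. Its arguments: {"type":"object","properties":{"travel":{"type":"array","items":{"type":"array","items":{"type":"number"}}},"twist":{"type":"array","items":{"type":"number"}},"grip":{"type":"number"},"force":{"type":"number"}},"required":["travel","twist"]}

```bash
mkdir -p pics; ls
python3 - <<'E'
from bench import *
import cv2
s=get_state();print(s,pinch_z)
for n in("top","side"):
    c=camera_info(n);print(n,c)
    cv2.imwrite(f"pics/{n}0.png",read_camera(n)[:,:,::-1])
E
```

```text
pics
{'time_s': 0.0, 'joints': array([-1.43730253e+00,  3.81214793e-01,  1.29826330e+00, -3.26260051e-05,
        1.46357030e+00, -2.15298491e-01]), 'dq': array([1.65884608e-03, 8.45568254e-04, 1.40203769e-03, 1.17310366e-03,
       1.21405059e-03, 6.97156056e-08]), 'effort': array([-2.73213536e-04, -4.48458910e+01, -2.31281519e+01, -2.48996303e-04,
        4.76310684e-03, -5.89021994e-06]), 'tool_pos': array([ 0.18796031, -0.51684412,  0.40410063]), 'tcp_rot': array([[ 9.39784979e-01,  3.41766209e-01, -2.25905404e-04],
       [ 3.41766170e-01, -9.39783920e-01,  1.43846915e-03],
       [ 2.79317882e-04, -1.42905853e-03, -9.99998940e-01]]), 'contact_force': array([-0.10538496,  0.97061157, -0.16583015]), 'moment': array([ 0.02214462,  0.05425475, -0.02552249]), 'gripper_force': 0.0, 'finger_gap': 0.0856731709571138} 0.1547
top {'K': array([[414.57726721,   0.        , 254.90868785],
       [  0.        , 414.57726721, 183.14933303],
       [  0.        ,   0.        ,   1.        ]]), 'k1': 0.008964705640335777, 'rvec': array([ 2.16467007, -2.14270989,  0.12897642]), 'tvec': array([-0.03279881,  0.60851776,  1.26056927])}
side {'K': array([[436.05125523,   0.        , 263.09453834],
       [  0.        , 436.05125523, 185.7998998 ],
       [  0.        ,   0.        ,   1.        ]]), 'k1': -0.0015610327373546831, 'rvec': array([ 0.62551019,  2.68884282, -1.07146897]), 'tvec': array([ 0.56846739, -0.11914707,  1.43286796])}
```

View pics/top0.png

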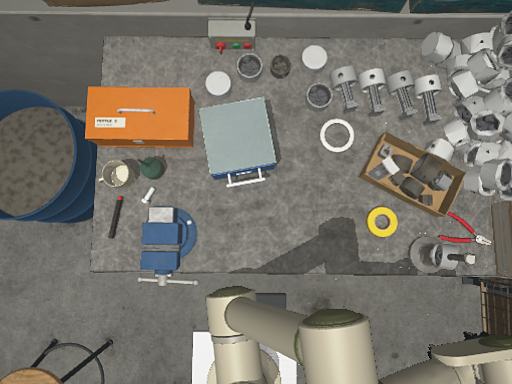

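View pics/side0.png

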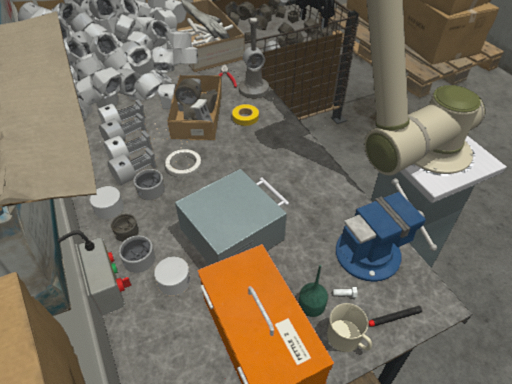

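The top view shows the closed cabinet at around (237,137), slightly turned, with its handle at about (246,178). The vise is at (165,235), the oil can at (152,167), the bolt at (149,194), the tape at (382,222) and the punch post at (432,255). The side view agrees. I'll zoom in to get the cabinet's corners.

```bash
cat > h.py <<'E'
import numpy as np, cv2
from bench import *
def ray(c,px):
    K=c["K"];R=cv2.Rodrigues(c["rvec"])[0];t=c["tvec"]
    d=np.array([(px[0]-K[0,2])/K[0,0],(px[1]-K[1,2])/K[1,1]])
    u=cv2.undistortPoints(np.array([[px]],float),K,np.array([c["k1"],0,0,0.]))[0,0]
    return -R.T@t, R.T@np.array([u[0],u[1],1])
def onz(c,px,z):
    o,d=ray(c,px); return o+d*(z-o[2])/d[2]
def proj(c,P):
    return cv2.projectPoints(np.atleast_2d(P).astype(float),c["rvec"],c["tvec"],c["K"],np.array([c["k1"],0,0,0.]))[0][:,0]
E
python3 - <<'E'
from h import *
im=cv2.imread("pics/top0.png")
cv2.imwrite("pics/top0z.png",cv2.resize(im[85:205,130:290],None,fx=5,fy=5,interpolation=cv2.INTER_CUBIC))
c=camera_info("top")
for n,p,z in [("tl",(200,104),.115),("tr",(266,98),.115),("fr",(276,164),.115),("fl",(208,176),.115),("handle",(246,178),.085),("oil",(152,167),.05),("bolt",(149,194),.01),("vise",(162,225),.1),("post",(432,255),.1),("tape",(382,222),.02)]: print(n,onz(c,p,z).round(3))
E
```

```text
tl [0.838 0.141 0.115]
tr [ 0.859 -0.058  0.115]
fr [ 0.657 -0.089  0.115]
fl [0.619 0.112 0.115]
handle [0.618 0.    0.085]
oil [0.655 0.295 0.05 ]
bolt [0.574 0.311 0.01 ]
vise [0.474 0.245 0.1  ]
post [ 0.396 -0.544  0.1  ]
tape [ 0.492 -0.426  0.02 ]
```

View pics/top0z.png

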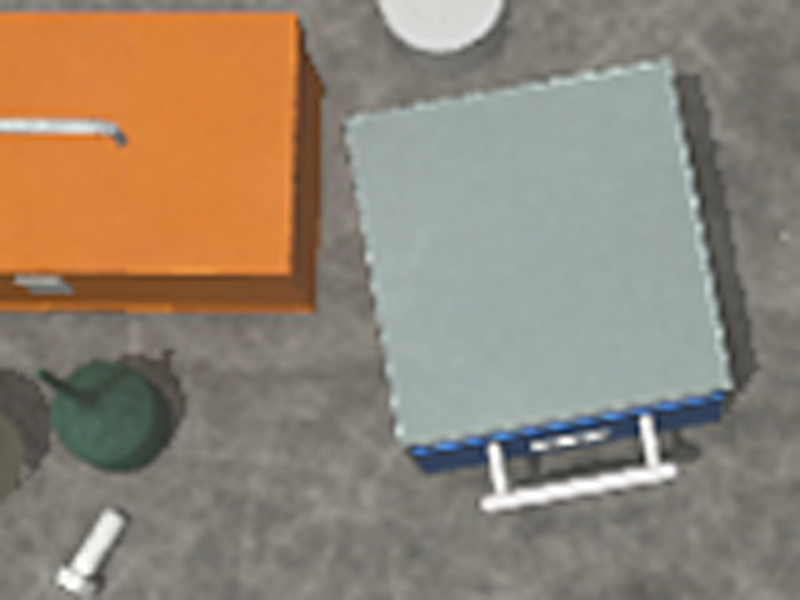

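The zoom shows the top corners at (346,120), (668,62), (730,390) and (402,446), and the handle ends at (487,504) and (672,470), all in crop pixels.

Run:
```python
from h import *
from scipy.optimize import least_squares
c=camera_info("top")
z=np.array([(346,120),(668,62),(730,390),(402,446),(487,504),(672,470)],float)
px=z/5+[130,85]-.4
M=np.array([(.1025,.1,.115),(.1025,-.1,.115),(-.1025,-.1,.115),(-.1025,.1,.115),(-.137,.055,.088),(-.137,-.055,.088)])
def T(q):
    R=np.array([[np.cos(q[2]),-np.sin(q[2])],[np.sin(q[2]),np.cos(q[2])]])
    P=M.copy();P[:,:2]=M[:,:2]@R.T+q[:2];return P
s=least_squares(lambda q:(proj(c,T(q))-px).ravel(),[.75,.02,.1])
q=s.x;print(q,np.degrees(q[2]),s.fun.reshape(-1,2).round(2))
u=np.array([np.cos(q[2]),np.sin(q[2])])
print("axis",u,"handle",q[:2]-.137*u,"open",q[:2]-.317*u,"sleeve open",q[:2]-.201*u)
s=get_state();print(s["tool_pos"],np.degrees(np.arctan2(*s["tcp_rot"][[1,0],1])))
```

```text
[0.74224011 0.02795898 0.1899227 ] 10.88176887390746 [[-0.35 -0.  ]
 [ 0.49  0.05]
 [ 0.61  0.22]
 [-0.32  0.99]
 [ 0.32 -0.8 ]
 [-0.75 -0.49]]
axis [0.98201883 0.18878298] handle [0.60770353 0.00209571] open [ 0.43094014 -0.03188523] sleeve open [ 0.54485433 -0.0099864 ]
[ 0.18797511 -0.5168321   0.40418493] -70.01365490019965
```

servo_tool(travel=[[0.2,0.25,0],[0.4,0.5,0],[0.6,0.75,0],[0.8,1,0],[0.8,1,0]], twist=[0.08,0.16,0.24,0.3,0.3], grip=0.4, force=60)

```text
time_s: 0.72
tool_pos: [0.3495, -0.314, 0.4047]
tcp_rot: [[0.678, 0.735, 0.0], [0.735, -0.678, 0.001], [0.001, -0.001, -1.0]]
contact_force: [-0.8, -0.7, 0.8]
finger_gap: 0.0254
gripper_force: 0.0
```

servo_tool(travel=[[0.2,0.25,0],[0.4,0.5,0],[0.6,0.75,0],[0.8,1,0],[0.8,1,0]], twist=[0.08,0.16,0.24,0.32,0.32])

```text
time_s: 1.35
tool_pos: [0.5094, -0.1148, 0.4042]
tcp_rot: [[0.241, 0.97, -0.001], [0.97, -0.241, 0.0], [0.0, -0.001, -1.0]]
contact_force: [0.3, -0.4, 0.0]
finger_gap: 0.0257
gripper_force: 0.0
```

servo_tool(travel=[[0.15,0.2,-0.1],[0.35,0.4,-0.2],[0.4,0.6,-0.3],[0.4,0.6,-0.4],[0.4,0.6,-0.4],[0.4,0.6,-0.4]], twist=[0.08,0.16,0.24,0.279,0.279,0.279])

```text
time_s: 2.1
tool_pos: [0.588, 0.0018, 0.3255]
tcp_rot: [[-0.186, 0.983, 0.001], [0.983, 0.186, -0.0], [-0.001, 0.001, -1.0]]
contact_force: [0.6, 0.2, 0.3]
finger_gap: 0.026
gripper_force: 0.0
```

Run:
```python
from h import *
s=get_state();c=camera_info("wrist");im=read_camera("wrist")
cv2.imwrite("pics/w1.png",im[:,:,::-1])
print(s["tool_pos"],np.degrees(np.arctan2(*s["tcp_rot"][[1,0],1])),s["joints"],c)
```

```text
[0.58804399 0.00184106 0.32553067] 10.703453660996244 [-1.98013300e-01  5.11699042e-01  1.31606760e+00 -1.69910307e-04
  1.31274004e+00 -3.84780271e-01] {'K': array([[267.8884878 ,   0.        , 257.92546091],
       [  0.        , 267.8884878 , 193.83813794],
       [  0.        ,   0.        ,   1.        ]]), 'k1': 0.010568511835232799, 'rvec': array([-2.82308007, -0.26442177, -0.04141036]), 'tvec': array([-0.57856087, -0.11779368,  0.27204545])}
```

View pics/w1.png

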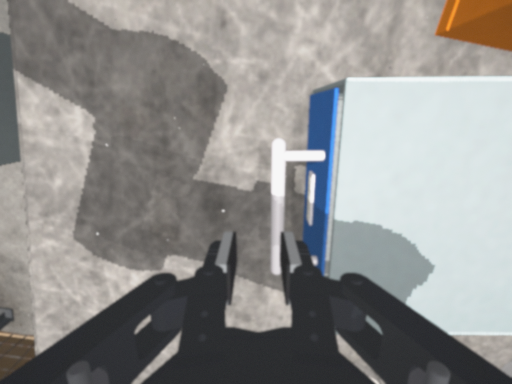

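The wrist view shows the handle bar running from (278,140) to (276,273), with the drawer front to its right. The fingers straddle slightly to the robot side.

Run:
```python
from h import *
c=camera_info("wrist")
a=onz(c,(278.5,141),.0875);b=onz(c,(276.5,274),.0875);m=(a+b)/2
print(a,b,m,np.linalg.norm(a-b),np.degrees(np.arctan2(-(a-b)[0],(a-b)[1])))
for p,z in [((347,78),.115),((329,332),.115),((310,94),.104),((324,272),.104)]: print(onz(c,p,z))
```

```text
[0.5939648 0.0579491 0.0875   ] [ 0.61685473 -0.0578235   0.0875    ] [6.05409768e-01 6.27962962e-05 8.75000000e-02] 0.11801374398865179 11.183967210806507
[0.62493857 0.10611524 0.115     ]
[ 0.66618742 -0.08679978  0.115     ]
[0.60658401 0.09379104 0.104     ]
[ 0.65152556 -0.03785117  0.104     ]
```

servo_tool(travel=[[0.09,0,0],[0.09,0,-0.1],[0.09,0,-0.25],[0.09,0,-0.35],[0.09,0,-0.44],[0.09,0,-0.44],[0.09,0,-0.44]], twist=[0,0,0,0,0,0,0])

```text
time_s: 3.02
tool_pos: [0.6058, 0.0025, 0.2435]
tcp_rot: [[-0.188, 0.982, 0.008], [0.982, 0.188, -0.002], [-0.003, 0.008, -1.0]]
contact_force: [-21.2, 1.3, 40.8]
finger_gap: 0.0252
gripper_force: 22.6
```

servo_tool(travel=[[0,0,0],[0,0,0],[0,0,0],[0,0,0]], twist=[0,0,0,0], grip=1, force=40)

```text
time_s: 3.52
tool_pos: [0.6068, 0.0023, 0.2426]
tcp_rot: [[-0.187, 0.982, 0.01], [0.982, 0.187, -0.002], [-0.004, 0.01, -1.0]]
contact_force: [-5.0, 0.7, 30.7]
finger_gap: 0.0096
gripper_force: 39.3
```

servo_tool(travel=[[0,0,0.02],[0,0,0.03],[0,0,0.03]], twist=[0,0,0])

```text
time_s: 3.9
tool_pos: [0.6063, 0.0019, 0.2429]
tcp_rot: [[-0.187, 0.982, 0.001], [0.982, 0.187, -0.002], [-0.002, 0.001, -1.0]]
contact_force: [0.6, -4.8, -2.3]
finger_gap: 0.0095
gripper_force: 39.7
```

Run:
```python
from h import *
s=get_state();print(s["tool_pos"],s["contact_force"],s["moment"],s["gripper_force"],s["finger_gap"])
cv2.imwrite("pics/w2.png",read_camera("wrist")[:,:,::-1])
```

```text
[0.60626403 0.00189902 0.24291275] [ 0.57966373 -4.76022197 -2.3162182 ] [-0.73763773 -0.43686325 -0.01175124] 39.727381467819214 0.009515676705158405
```

View pics/w2.png

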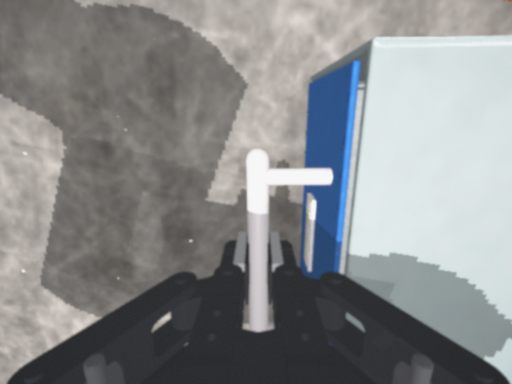

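The bar is held between the pads and the forces are low, so I'll pull.

servo_tool(travel=[[-0.05,-0.01,0],[-0.15,-0.03,0],[-0.27,-0.053,0],[-0.4,-0.078,0],[-0.53,-0.103,0],[-0.66,-0.128,0],[-0.77,-0.15,0],[-0.84,-0.163,0],[-0.88,-0.171,0],[-0.88,-0.171,0]], twist=[0,0,0,0,0,0,0,0,0,0])

```text
time_s: 5.2
tool_pos: [0.4309, -0.0322, 0.243]
tcp_rot: [[-0.187, 0.982, 0.005], [0.982, 0.187, -0.002], [-0.003, 0.004, -1.0]]
contact_force: [8.5, -4.5, -11.2]
finger_gap: 0.0091
gripper_force: 40.2
```

servo_tool(travel=[[-0.015,-0.003,0],[-0.03,-0.006,0],[-0.03,-0.006,0]], twist=[0,0,0])

```text
time_s: 5.58
tool_pos: [0.4285, -0.0328, 0.2432]
tcp_rot: [[-0.185, 0.983, 0.018], [0.983, 0.185, 0.0], [-0.003, 0.018, -1.0]]
contact_force: [39.1, 15.2, -32.4]
finger_gap: 0.0094
gripper_force: 39.3
```

servo_tool(travel=[[0.03,0.006,0],[0.03,0.006,0]], twist=[0,0])

```text
time_s: 5.82
tool_pos: [0.4312, -0.0321, 0.243]
tcp_rot: [[-0.188, 0.982, 0.003], [0.982, 0.188, -0.002], [-0.003, 0.003, -1.0]]
contact_force: [7.7, -5.7, -7.7]
finger_gap: 0.0095
gripper_force: 41.3
```

servo_tool(travel=[[0,0,0],[0,0,0],[0,0,0.15],[0,0,0.4],[0,0,0.7],[0,0,0.8],[0,0,0.8],[0,0,0.8]], twist=[0,0,0,0,0,0,0,0], grip=0.4)

```text
time_s: 6.82
tool_pos: [0.4297, -0.031, 0.4015]
tcp_rot: [[-0.189, 0.982, -0.002], [0.982, 0.189, 0.001], [0.001, -0.002, -1.0]]
contact_force: [0.4, 1.2, -1.0]
finger_gap: 0.0259
gripper_force: 0.0
```

Run:
```python
from h import *
s=get_state();c=camera_info("wrist");im=read_camera("wrist")
print(s["tool_pos"],s["contact_force"],c["rvec"],c["tvec"])
np.savez("w3.npz",**c);cv2.imwrite("pics/w3.png",im[:,:,::-1])
cv2.imwrite("pics/t3.png",read_camera("top")[:,:,::-1])
```

```text
[ 0.42969118 -0.03103027  0.40154223] [ 0.44675668  1.1952845  -1.01296961] [-2.82423627 -0.26961532 -0.03770769] [-0.41536008 -0.14450378  0.34487043]
```

View pics/w3.png

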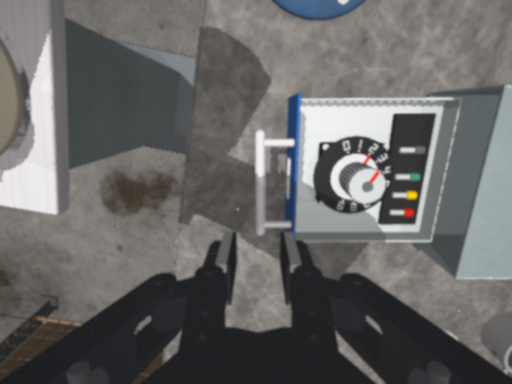

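The drawer is open. The sleeve top is at about (366,186) and its number plate at about (351,175). There are red marks near (375,178) and (367,160), so I'll zoom in on those.

Run:
```python
from h import *
c=dict(np.load("w3.npz"));im=cv2.imread("pics/w3.png")
x0,y0=290,110
z=cv2.resize(im[y0:y0+130,x0:x0+170],None,fx=4.5,fy=4.5,interpolation=cv2.INTER_CUBIC)
cv2.imwrite("pics/w3z.png",z)
print(onz(c,(366,186),.09),onz(c,(351,175),.045))
a=onz(c,(260.5,133),.0875);b=onz(c,(261,234),.0875);print("bar",(a+b)/2)
```

```text
[ 0.54504984 -0.01104896  0.09      ] [ 0.54314015 -0.00989484  0.045     ]
bar [ 0.43291322 -0.0339542   0.0875    ]
```

View pics/w3z.png

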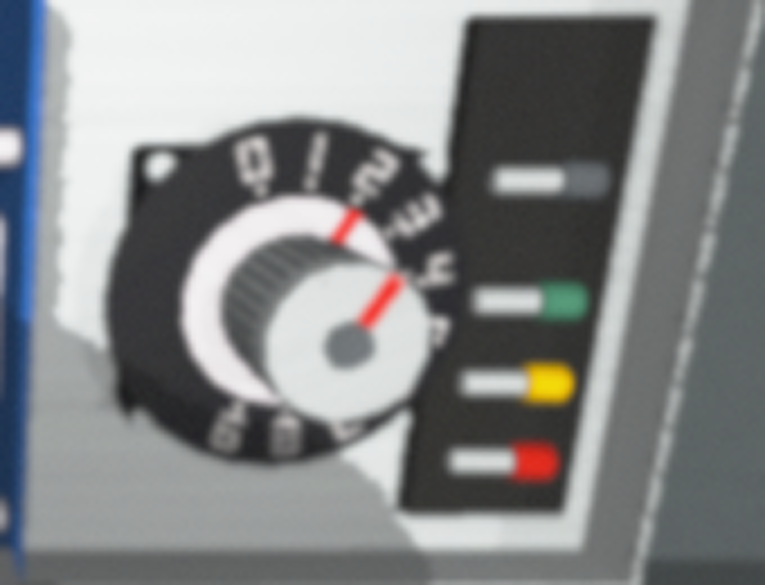

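The pointer is at 2, so it needs four steps, or 96° clockwise. I'll move over the sleeve and go down.

servo_tool(travel=[[0.15,0.03,0],[0.35,0.06,0],[0.575,0.1,0],[0.575,0.1,-0.1],[0.575,0.1,-0.3],[0.575,0.1,-0.55],[0.575,0.1,-0.75],[0.575,0.1,-0.85],[0.575,0.1,-0.865],[0.575,0.1,-0.865]], twist=[0,0,0,0,0,0,0,0,0,0], grip=-0.5)

```text
time_s: 8.18
tool_pos: [0.5451, -0.0111, 0.2299]
tcp_rot: [[-0.189, 0.982, 0.0], [0.982, 0.189, 0.0], [0.0, 0.0, -1.0]]
contact_force: [0.8, -0.6, 0.1]
finger_gap: 0.0641
gripper_force: 0.0
```

servo_tool(travel=[[0,0,0],[0,0,0],[0,0,0],[0,0,0],[0,0,0]], twist=[0,0,0,0,0], grip=1, force=50)

```text
time_s: 8.8
tool_pos: [0.5453, -0.011, 0.2309]
tcp_rot: [[-0.189, 0.982, 0.003], [0.982, 0.189, -0.0], [-0.001, 0.003, -1.0]]
contact_force: [0.8, -0.1, 5.4]
finger_gap: 0.0388
gripper_force: 50.0
```

servo_tool(travel=[[0,0,0],[0,0,0],[0,0,0],[0,0,0],[0,0,0],[0,0,0],[0,0,0],[0,0,0],[0,0,0],[0,0,0]], twist=[-0.05,-0.11,-0.17,-0.23,-0.29,-0.35,-0.41,-0.47,-0.53,-0.53])

```text
time_s: 10.05
tool_pos: [0.5453, -0.011, 0.2309]
tcp_rot: [[0.6, 0.8, 0.003], [0.8, -0.6, -0.0], [0.001, 0.003, -1.0]]
contact_force: [0.7, 0.7, 5.9]
finger_gap: 0.0385
gripper_force: 50.1
```

servo_tool(travel=[[0,0,0],[0,0,0],[0,0,0],[0,0,0],[0,0,0],[0,0,0],[0,0,0],[0,0,0],[0,0,0],[0,0,0]], twist=[-0.05,-0.11,-0.17,-0.23,-0.29,-0.35,-0.41,-0.47,-0.537,-0.537])

```text
time_s: 11.3
tool_pos: [0.5453, -0.011, 0.2309]
tcp_rot: [[0.996, 0.084, 0.003], [0.084, -0.996, -0.001], [0.003, 0.001, -1.0]]
contact_force: [0.8, 0.2, 6.7]
finger_gap: 0.0385
gripper_force: 50.1
```

Run:
```python
from h import *
s=get_state();print(s["tool_pos"],np.degrees(np.arctan2(*s["tcp_rot"][[1,0],1])),s["contact_force"],s["moment"],s["joints"],s["time_s"])
```

```text
[ 0.54531196 -0.01103871  0.23086322] -85.19671219333826 [0.787571   0.223847   6.72929978] [ 0.11168446 -0.09361004  0.00037598] [-2.37398919e-01  5.61009912e-01  1.55466601e+00  2.06080018e-04
  1.02306317e+00  1.24945614e+00] 11.3
```

servo_tool(travel=[[0,0,0],[0,0,0],[0,0,0],[0,0,0.1],[0,0,0.3],[0,0,0.55],[0,0,0.8],[0,0,0.85],[0,0,0.85]], twist=[0,0,0,0,0,0,0,0,0], grip=-0.5)

```text
time_s: 12.42
tool_pos: [0.5448, -0.0111, 0.3995]
tcp_rot: [[0.996, 0.085, 0.0], [0.085, -0.996, -0.0], [0.0, 0.0, -1.0]]
contact_force: [-0.2, 1.1, -0.9]
finger_gap: 0.0641
gripper_force: 0.0
```

servo_tool(travel=[[-0.1,-0.02,0],[-0.2,-0.04,0],[-0.3,-0.06,0],[-0.4,-0.08,0],[-0.5,-0.1,0],[-0.57,-0.11,0],[-0.57,-0.11,0],[-0.57,-0.11,0],[-0.57,-0.11,0],[-0.57,-0.11,0]], twist=[0.1,0.2,0.3,0.4,0.5,0.6,0.7,0.8,0.9,1.0], grip=0.4)

```text
time_s: 13.68
tool_pos: [0.4309, -0.0331, 0.398]
tcp_rot: [[-0.09, 0.996, -0.003], [0.996, 0.09, 0.001], [0.002, -0.003, -1.0]]
contact_force: [0.4, 0.6, -0.3]
finger_gap: 0.0257
gripper_force: 0.0
```

servo_tool(travel=[[0,0,0],[0,0,0]], twist=[0.068,0.068])

```text
time_s: 13.92
tool_pos: [0.4309, -0.0331, 0.3983]
tcp_rot: [[-0.189, 0.982, -0.003], [0.982, 0.189, 0.001], [0.002, -0.003, -1.0]]
contact_force: [-0.1, 0.3, -0.5]
finger_gap: 0.0254
gripper_force: 0.0
```

Run:
```python
from h import *
s=get_state();c=camera_info("wrist");im=read_camera("wrist")[:,:,::-1]
print(s["tool_pos"],np.degrees(np.arctan2(*s["tcp_rot"][[1,0],1])),s["time_s"],s["finger_gap"])
np.savez("w4.npz",**c);cv2.imwrite("pics/w4.png",im)
z=im[110:250,230:400];cv2.imwrite("pics/w4z.png",cv2.resize(z,None,fx=4,fy=4,interpolation=cv2.INTER_CUBIC))
```

```text
[ 0.43091679 -0.03309136  0.39829538] 10.922880502157248 13.925 0.025422606822006578
```

View pics/w4z.png

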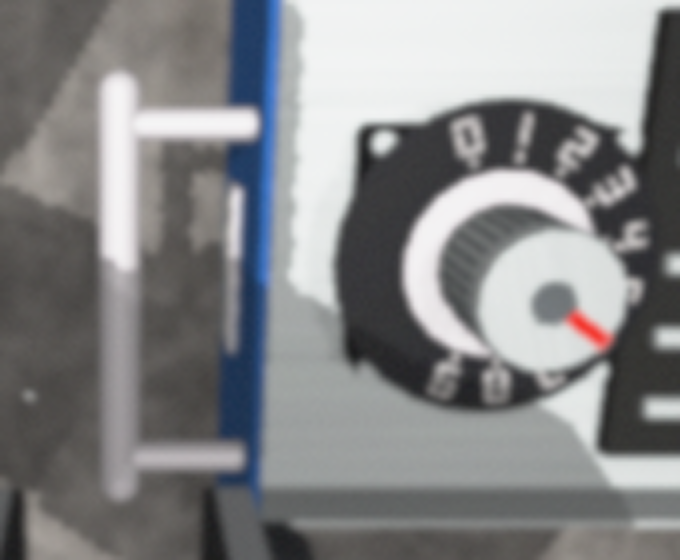

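The pointer runs from (553,303) to (610,345), about 36° clockwise of the cabinet's +x, which is number 6. I'll check that in numbers and find the handle.

Run:
```python
from h import *
c=dict(np.load("w4.npz"));f=lambda p:np.array(p)/4+[230,110]-.4
a=onz(c,f((553,303)),.09);b=onz(c,f((610,345)),.09);d=b-a
print(np.degrees(np.arctan2(d[1],d[0]))-10.9)
a=onz(c,f((119,75)),.0875);b=onz(c,f((119,498)),.0875);print((a+b)/2)
```

```text
-35.03509275234093
[ 0.43177315 -0.03312485  0.0875    ]
```

Sleeve is at 6. Now I'll grip the handle again.

servo_tool(travel=[[0,0,-0.15],[0,0,-0.35],[0,0,-0.55],[0,0,-0.68],[0,0,-0.74],[0,0,-0.755],[0,0,-0.755]], twist=[0,0,0,0,0,0,0])

```text
time_s: 14.85
tool_pos: [0.4311, -0.0331, 0.2492]
tcp_rot: [[-0.19, 0.982, 0.001], [0.982, 0.19, -0.0], [-0.001, 0.001, -1.0]]
contact_force: [1.0, 0.3, -0.2]
finger_gap: 0.0258
gripper_force: 0.0
```

servo_tool(travel=[[0,0,0],[0,0,0],[0,0,0],[0,0,0]], twist=[0,0,0,0], grip=1, force=40)

```text
time_s: 15.35
tool_pos: [0.4314, -0.033, 0.2495]
tcp_rot: [[-0.19, 0.982, 0.003], [0.982, 0.19, -0.0], [-0.001, 0.003, -1.0]]
contact_force: [2.7, 3.5, 6.1]
finger_gap: 0.0094
gripper_force: 39.4
```

servo_tool(travel=[[0.05,0.01,0],[0.15,0.029,0],[0.27,0.052,0],[0.4,0.077,0],[0.53,0.102,0],[0.66,0.127,0],[0.77,0.148,0],[0.84,0.161,0],[0.87,0.167,0],[0.87,0.167,0]], twist=[0,0,0,0,0,0,0,0,0,0])

```text
time_s: 16.6
tool_pos: [0.6054, 0.0007, 0.2496]
tcp_rot: [[-0.191, 0.982, 0.002], [0.982, 0.191, 0.0], [-0.0, 0.002, -1.0]]
contact_force: [1.8, 3.7, 4.7]
finger_gap: 0.0095
gripper_force: 39.6
```

Now I'll push the last few millimetres until the force shows it's home.

servo_tool(travel=[[0.015,0.003,0],[0.025,0.005,0],[0.025,0.005,0]], twist=[0,0,0])

```text
time_s: 16.98
tool_pos: [0.6091, 0.0014, 0.2496]
tcp_rot: [[-0.191, 0.982, -0.003], [0.982, 0.191, -0.0], [0.0, -0.003, -1.0]]
contact_force: [-7.9, 0.1, 10.2]
finger_gap: 0.0092
gripper_force: 40.2
```

servo_tool(travel=[[0.01,0.002,0],[0.02,0.004,0],[0.02,0.004,0]], twist=[0,0,0])

```text
time_s: 17.35
tool_pos: [0.611, 0.0017, 0.2495]
tcp_rot: [[-0.191, 0.981, -0.013], [0.982, 0.191, -0.002], [0.001, -0.013, -1.0]]
contact_force: [-26.0, -5.2, 20.8]
finger_gap: 0.0092
gripper_force: 41.6
```

servo_tool(travel=[[-0.02,-0.004,0],[-0.02,-0.004,0]], twist=[0,0])

```text
time_s: 17.6
tool_pos: [0.609, 0.0014, 0.2496]
tcp_rot: [[-0.191, 0.982, -0.003], [0.982, 0.191, -0.0], [0.0, -0.003, -1.0]]
contact_force: [-7.4, 1.0, 9.2]
finger_gap: 0.0094
gripper_force: 40.5
```

servo_tool(travel=[[0,0,0],[0,0,0],[0,0,0.1],[0,0,0.3],[0,0,0.55],[-0.2,0,0.75],[-0.4,0,0.75],[-0.6,0,0.75],[-0.6,0,0.75]], twist=[0,0,0,0,0,0,0,0,0], grip=0.4)

```text
time_s: 18.73
tool_pos: [0.4882, 0.0016, 0.3992]
tcp_rot: [[-0.19, 0.982, -0.0], [0.982, 0.19, -0.0], [-0.0, -0.0, -1.0]]
contact_force: [1.4, -0.0, 0.8]
finger_gap: 0.0256
gripper_force: 0.0
```

Run:
```python
from h import *
s=get_state();c=camera_info("wrist");im=read_camera("wrist")[:,:,::-1]
print(s["tool_pos"],s["time_s"],s["contact_force"])
np.savez("w5.npz",**c);cv2.imwrite("pics/w5.png",im)
```

```text
[0.48819556 0.00156859 0.39917831] 18.725 [ 1.35428862 -0.0089841   0.76225525]
```

View pics/w5.png

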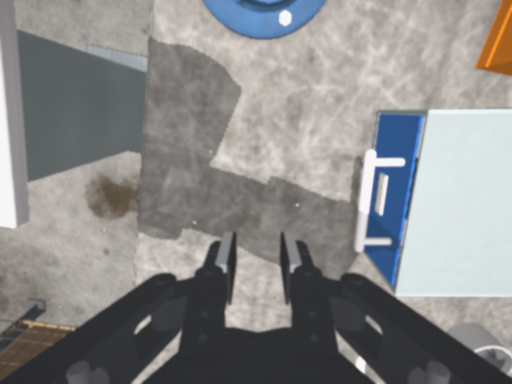

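The drawer looks home, with the handle running from (370,153) to (361,249). I'll compare the top camera with the first picture in numbers to confirm.

Run:
```python
from h import *
c=dict(np.load("w5.npz"))
a=onz(c,(370.5,151),.0875);b=onz(c,(361.5,250),.0875);print((a+b)/2)
im=read_camera("top")[:,:,::-1];cv2.imwrite("pics/t6.png",im)
o=cv2.imread("pics/top0.png")
g=lambda i:(i[160:190,205:285].astype(int))
def bar(i):
    s=i[:,:,:].min(2); w=np.clip(s-190,0,None)[168:190,215:275].astype(float); y,x=np.mgrid[168:190,215:275]
    return (w*x).sum()/w.sum(),(w*y).sum()/w.sum(),(w>0).sum()
def blue(i):
    w=((i[:,:,0].astype(int)-i[:,:,2])>50)[155:190,205:285]; y,x=np.nonzero(w); return x.mean()+205,y.mean()+155,len(x)
print(bar(o),bar(im),blue(o),blue(im),np.abs(g(im)-g(o)).mean())
```

```text
[0.61018826 0.00199586 0.0875    ]
(np.float64(244.2765071560023), np.float64(178.64892841099555), np.int64(1319)) (np.float64(243.99091754690977), np.float64(178.4870288934017), np.int64(1317)) (np.float64(241.86746987951807), np.float64(169.66265060240963), 83) (np.float64(240.9230769230769), np.float64(168.97435897435898), 39) 22.310277777777777
```

```bash
python3 -c "
from bench import *
print(close_job())"
```

```text
the job is handed in; nothing more can be done
None
```

The job is handed in at about 19 s: the drawer was pulled to its stop, the sleeve set at 6 (pointer measured within about 1° before closing), and the drawer pushed home until it resisted. The force read about 46 N as I first lowered onto the handle; I couldn't tell whether fingers or gripper body pressed, so that 40 N limit may have been broken.

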